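# Latch two cassettes into their rack bays

### The job

Load both cassettes into the rack, one after the other, each in the bay that fits its width. For each, set the cassette down on the open near part of its bay so that its foot presses the sprung latch tongue flush, slide it forward under the lips until it is fully home, and let the tongue snap up behind it before you start on the other bay. Leave both cassettes latched and released, and do not disturb the other things on the worktop.

Things in the scene. Friction and masses are not known exactly. Their poses are not given: they have to be found in the camera images.
- wide_cassette: the wider of two loose cassettes (0.2 kg), flat on the worktop beside the rack. Origin: centre of the underside; x along its length, z up. Grey foot plate 100 (x) x 72 (y) x 8 mm, on it a white block 80 x 56 mm up to z = 30 mm, on its middle an upright grip rib 14 (x) x 30 mm (y), z = 30 to 64 mm. Both ends are alike: either may lead
- wide_bay: the wider of two bays side by side (98 mm pitch) on the fixed rack plate; which is left varies; for the 72 mm wide cassette. Origin: on the bay's underside, straight below the centre of a home cassette; +x the way the cassette slides home, away from the robot; z up. Flat floor, top at z = 8 mm, x = -90 to 57, y = -47 to 47 mm. Stop face at x = 50.5 mm; home play -2 to +0.5 mm
- wide_latch (a joint): sprung steel tongue in the wider bay's floor, 18 (x) x 30 mm (y), x = -70 to -52 mm in the bay; moves straight up and down, no ramp. 0 = up, 7 mm above the floor; 0.007 = flush, 0.0075 at most. 3 N starts it, 6 N holds it flush. Uncovered, it springs up by itself, just behind a home cassette's foot, and bars its way back
- wide_lips (a point): point on the wider bay's floor midway between the mouths of its rails (bay x = 20 mm). From here to the stop two black rails, 3 mm further apart than the foot is wide, carry lips that overhang the foot 5 mm a side, underside 11.5 mm and top 17.5 mm above the floor. Flared guides 15 mm high lead in from bay x = 4 mm; the rest of the bay is open above and at the sides
- wide_entry (a point): set-down point on the wider bay's floor (bay x = -35 mm): a cassette whose underside centre is put here, in line with the bay, is just clear of the lips and covers the tongue; sliding it 35 mm along bay +x brings it home
- narrow_cassette: the narrower of two loose cassettes (0.2 kg), flat on the worktop beside the rack. Origin: centre of the underside; x along its length, z up. Grey foot plate 100 (x) x 48 (y) x 8 mm, on it a white block 80 x 32 mm up to z = 30 mm, on its middle an upright grip rib 14 (x) x 30 mm (y), z = 30 to 64 mm. Both ends are alike: either may lead
- narrow_bay: the narrower of two bays side by side (98 mm pitch) on the fixed rack plate; which is left varies; for the 48 mm wide cassette. Origin: on the bay's underside, straight below the centre of a home cassette; +x the way the cassette slides home, away from the robot; z up. Flat floor, top at z = 8 mm, x = -90 to 57, y = -47 to 47 mm. Stop face at x = 50.5 mm; home play -2 to +0.5 mm
- narrow_latch (a joint): sprung steel tongue in the narrower bay's floor, 18 (x) x 30 mm (y), x = -70 to -52 mm in the bay; moves straight up and down, no ramp. 0 = up, 7 mm above the floor; 0.007 = flush, 0.0075 at most. 3 N starts it, 6 N holds it flush. Uncovered, it springs up by itself, just behind a home cassette's foot, and bars its way back
- narrow_lips (a point): point on the narrower bay's floor midway between the mouths of its rails (bay x = 20 mm). From here to the stop two black rails, 3 mm further apart than the foot is wide, carry lips that overhang the foot 5 mm a side, underside 11.5 mm and top 17.5 mm above the floor. Flared guides 15 mm high lead in from bay x = 4 mm; the rest of the bay is open above and at the sides
- narrow_entry (a point): set-down point on the narrower bay's floor (bay x = -35 mm): a cassette whose underside centre is put here, in line with the bay, is just clear of the lips and covers the tongue; sliding it 35 mm along bay +x brings it home
- petri: bystander: petri dish, 60 mm across, 16 mm high, left of the rack; origin at the centre of its underside
- slide_carton: bystander: small card box, 31x81x28 mm, right of the rack; origin at the centre of its underside
- brown_bottle: bystander: brown glass bottle, 46 mm across, 88 mm high, behind on the right; origin at the centre of its underside
- dropper_bottle: bystander: brown dropper bottle, 32 mm across, 97 mm high, behind on the left; origin at the centre of its underside
Mind the look-alikes: they are no part of the job. What is shaped like the wide_cassette but green or yellow is not meant.

How it is judged:
By the outcome, as a careful person would: the job done as asked, in the order asked, and still so for the second after the job is handed in, with the robot touching nothing.
It also fails if it takes over 69 s, if anything falls off the work surface, if the arm or the gripper's body presses on something with over 40 N, if the wrist force passes 120 N, or if a joint passes its speed limit or range.

### The arm

A 6-joint arm with a two-finger parallel gripper is mounted at the origin on a cart in front of the work surface, level with it; the furniture and walls round the work are solid. World frame = base frame: x ahead of the robot, y to its left, z up, the work surface at z = 0. Lengths are in m, angles in rad, forces in N, time in s.
With the tool pointing down it reaches from about 0.3 to 0.775 m from the base axis. Payload 14.6 kg.
Tool frame: the origin (TCP) lies at the very end of the fingers, on their centre line; the grasp point (between the pads) lies 19 mm behind it; z points along the fingers, y is the direction in which the jaws open and shut (so a half turn about z gives the same grasp; the last joint's range is limited). The gripper opens to 94 mm and grips with 3 to 60 N. Pads are 16 mm wide; open, the fingers measure 119 mm over their backs; the gripper's body (75 mm by 177 mm) begins 78 mm behind the grasp point.
Start: joints at [1.259, 0.3, 1.521, -0, 1.321, -0.067], TCP at [0.133, 0.534, 0.185] pointing down, gripper open.
Joint ranges: [-3.03, 3.03], [-0.79, 2.21], [0.23, 2.52], [-1.04, 4.18], [0, 3.07], [-2.55, 2.55]. Speed limits (rad/s): [2.22, 2.22, 2.57, 3.14, 3.14, 3.14].

### API

Orientations are given as a unit quaternion [x, y, z, w].
In Python, from plant import r, state, imaging, workorder gives the robot as it stands. Calls block until the motion is done:
- r.movep(position, orientation): joint-space move of the TCP to a pose.
- r.movel(position, v=0.15, ori=None, guard=None): straight line of the TCP; ori=None keeps the orientation; v is the mean speed in m/s. With guard (N) it stops when the force on the tool has changed by that much, and returns True; else False.
- r.move_joints(angles): joint-space move.
- r.set_gripper(opening): opening from 0.0 (shut) to 1.0 (fully open); the grip force is fixed at half the most; returns when the fingers have stopped.
- r.hold(seconds).
- r.inverse_kinematics(position, orientation): joint angles nearest the present ones, or None.
- state(): the state.
- imaging.grab_frame(name): name is "scene" or "top"; returns a dict with "pixels" (400x640x3 uint8, red, green, blue), "fx", "fy", "cx", "cy" (pixels), "R" (3x3) and "t" (3): a world point X has camera coordinates R X + t. Camera axes: x right, y down, z forward; pixel columns grow to the right and rows downward; lengths in m; the calibration is good to about 2 mm. A picture is of the moment at which its call begins. There is no depth.
A pose or a line that the arm cannot do raises r.IKError and nothing moves.
- workorder.hand_in(): hands the job in, once; it reports no verdict.
The state is a dict: "t": time; "joint_positions": joint angles; "joint_vel": joint speeds; "joint_efforts": joint torques, N m; "ee_pos": TCP position; "eef_rot": TCP orientation; "wrist_force": force on the tool from outside, world axes, zero at the start; "moment": the same for the moment, N m; "gripper_width": opening from 0.0 (shut) to 1.0 (fully open).
Only numpy, scipy, OpenCV 4.12 (cv2) and the standard library are available. Lean on these libraries where they do the work, as an engineer would, in place of code of your own. Each camera call takes 0.05 s, during which the arm holds its last target.

## Working session

There is one attempt and no reset: what is moved stays moved. The work goes in short steps, each a Python script; the robot and the scene stay as the last script left them, time stands still between calls to the robot, and variables do not carry over. Pictures are saved under pics/ and viewed, and the job is handed in when it is done.

```bash
ls; mkdir -p pics; python3 - <<'E'
from plant import r,state,imaging
import cv2,json
s=state();print(s)
for n in("scene","top"):
    f=imaging.grab_frame(n);cv2.imwrite(f"pics/{n}0.png",f["pixels"][:,:,::-1]);print(n,f["fx"],f["fy"],f["cx"],f["cy"],f["R"],f["t"])
E
```

```text
pics
{'t': 0.0, 'joint_positions': array([ 1.25937624e+00,  3.00471374e-01,  1.52159250e+00,  6.71312593e-06,
        1.32066015e+00, -6.65608794e-02]), 'joint_vel': array([ 8.45895932e-05,  4.36738974e-04,  1.40087848e-03, -1.12846736e-03,
        1.30516089e-03, -1.38945259e-03]), 'joint_efforts': array([ 3.82828721e-04, -5.31811309e+01, -3.52726436e+01,  7.08091585e-02,
        2.45242351e-02, -7.36947868e-05]), 'ee_pos': array([0.13322492, 0.53333192, 0.18438135]), 'eef_rot': array([ 1.22124788e-01,  9.92514592e-01, -5.55003889e-04, -1.09467939e-04]), 'wrist_force': array([ 0.48898827, -0.28196001,  0.27685669]), 'moment': array([0.02977598, 0.03349987, 0.03394526]), 'gripper_width': 0.9985368785618475}
scene 500.37546133554764 500.37546133554764 321.7257300191425 201.70366359965846 [[ 0.77709927 -0.62915275 -0.01683843]
 [-0.48413352 -0.5804552  -0.65474154]
 [ 0.40215849  0.51695123 -0.75566526]] [-0.36175826  0.35012597  1.43463501]
top 496.0897870398571 496.0897870398571 317.304034775551 200.5440191887097 [[ 0.02782569 -0.9996035   0.00431001]
 [-0.99687156 -0.02806822 -0.07388684]
 [ 0.07397852 -0.00224058 -0.99725732]] [0.06287224 0.56280899 1.52222134]
```

View pics/scene0.png

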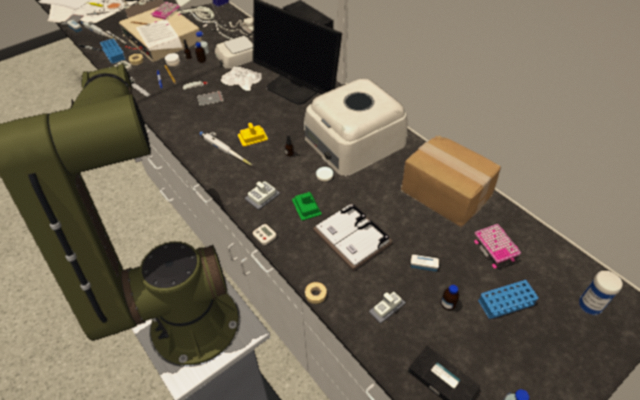

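View pics/top0.png

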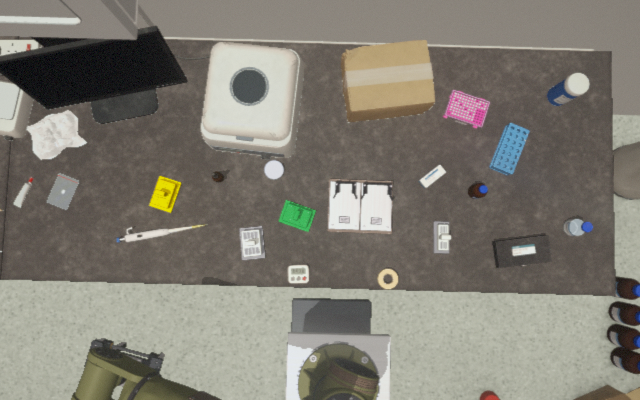

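The top view shows the wide cassette near (251,243), the narrow one near (442,237), and the rack near (361,207). The green and yellow blocks are decoys. I'll zoom in.

```bash
python3 - <<'E'
import cv2,numpy as np
t=cv2.imread("pics/top0.png")
def crop(im,x,y,w,h,s):return cv2.resize(im[y:y+h,x:x+w],None,fx=s,fy=s,interpolation=cv2.INTER_CUBIC)
cv2.imwrite("pics/rack_t.png",crop(t,320,170,80,72,8))
a=crop(t,230,215,48,56,8);b=crop(t,420,210,48,56,8)
cv2.imwrite("pics/cas_t.png",np.hstack([a,b]))
s=cv2.imread("pics/scene0.png")
cv2.imwrite("pics/rack_s.png",crop(s,305,195,95,75,8))
E
```

```text
(no output)
```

View pics/rack_t.png

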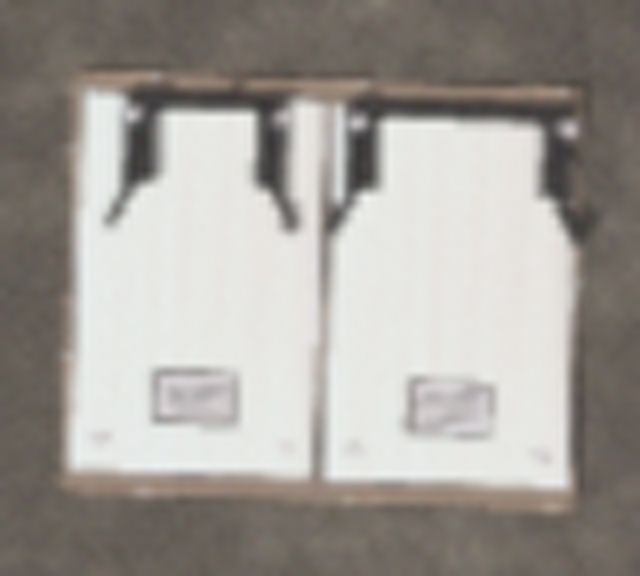

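View pics/cas_t.png

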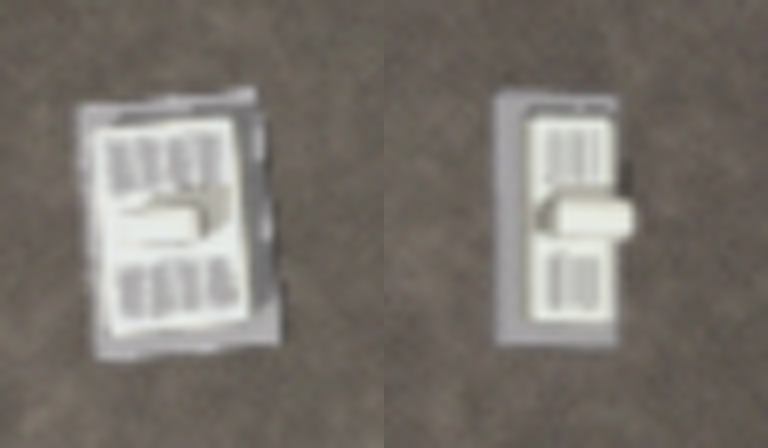

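View pics/rack_s.png

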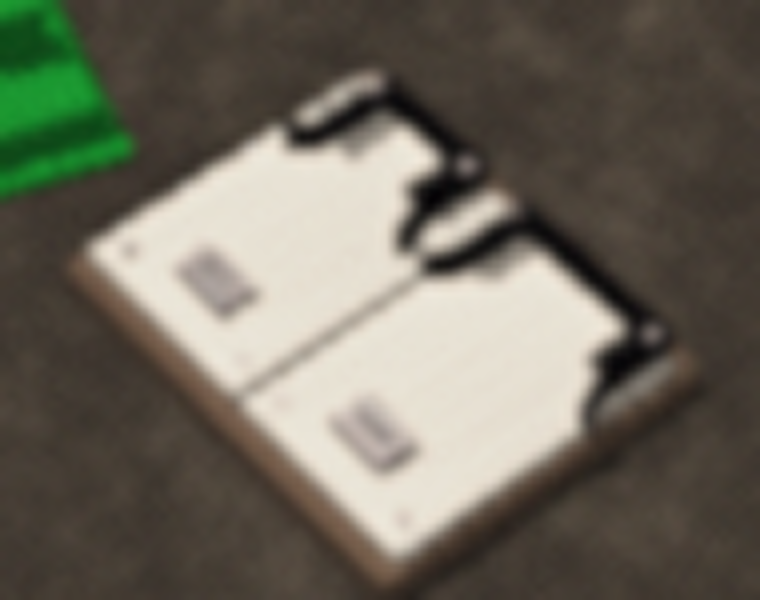

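```bash
cat > v.py <<'E'
import cv2,numpy as np
def cam(f):
    K=np.array([[f["fx"],0,f["cx"]],[0,f["fy"],f["cy"]],[0,0,1]]);return K,np.array(f["R"]),np.array(f["t"])
def ray(f,uv,z):
    K,R,t=cam(f);uv=np.atleast_2d(uv).astype(float)
    d=np.linalg.solve(K,np.c_[uv,np.ones(len(uv))].T); d=(R.T@d).T; c=-R.T@t
    return c+d*((z-c[2])/d[:,2])[:,None]
def tri(f,g,a,b):
    P=[]
    for q in(f,g):
        K,R,t=cam(q);P.append(K@np.c_[R,t])
    X=cv2.triangulatePoints(P[0],P[1],np.float64(a).reshape(-1,2).T,np.float64(b).reshape(-1,2).T)
    return (X[:3]/X[3]).T
S=8
def up(f,box):
    x,y,w,h=box
    im=cv2.resize(f["pixels"][y:y+h,x:x+w],None,fx=S,fy=S,interpolation=cv2.INTER_CUBIC);return im
def topx(p,box): return (np.asarray(p,float)+.5)/S-.5+np.array(box[:2])
E
python3 - <<'E'
from plant import imaging
from v import *
import pickle
T=imaging.grab_frame("top");Sc=imaging.grab_frame("scene");pickle.dump((T,Sc),open("f0.pkl","wb"))
for f in(T,Sc):print("cam",-np.array(f["R"]).T@np.array(f["t"]))
def show(f,box,thr,tag,lo=0):
    im=up(f,box);g=im.min(2)
    m=(g>thr).astype(np.uint8)
    c,_=cv2.findContours(m,0,2)
    c=[k for k in c if cv2.contourArea(k)>4000]
    for k in c:
        a=cv2.approxPolyDP(k,14,True)[:,0]
        print(tag,cv2.contourArea(k)/64,np.round(topx(a,box),2).tolist())
    o=im[:,:,::-1].copy();cv2.drawContours(o,c,-1,(0,0,255),1);cv2.imwrite(f"pics/m_{tag}.png",o)
show(T,(320,170,80,72),150,"rackT");show(Sc,(305,195,95,75),140,"rackS")
for tag,b in(("wT",(230,215,48,56)),("nT",(420,210,48,56))):show(T,b,105,tag)
for tag,b in(("wS",(235,170,55,50)),("nS",(360,280,55,50))):show(Sc,b,105,tag)
a=[cv2.imread(f"pics/m_{t}.png") for t in("wT","nT")];b=[cv2.imread(f"pics/m_{t}.png") for t in("wS","nS")]
cv2.imwrite("pics/mc1.png",np.hstack(a));cv2.imwrite("pics/mc2.png",cv2.resize(np.hstack(b),None,fx=.9,fy=.9))
E
```

```text
cam [0.44668713 0.08205501 1.55935957]
cam [-0.12632084 -0.76600509  1.30725441]
rackT 2669.015625 [[329.94, 181.19], [328.44, 228.56], [357.69, 229.69], [359.31, 221.44], [360.69, 229.94], [390.69, 230.56], [391.44, 201.19], [386.94, 193.56], [386.94, 185.56], [367.44, 184.56], [366.81, 192.56], [360.81, 199.31], [360.06, 206.06], [359.94, 191.94], [362.31, 194.69], [364.69, 184.31], [358.19, 181.94], [354.31, 183.94], [355.56, 198.31], [351.31, 192.06], [350.94, 183.44], [340.31, 183.44], [339.19, 191.31], [333.31, 197.19], [336.69, 183.56]]
rackS 1849.6796875 [[338.44, 210.94], [316.06, 226.69], [354.56, 263.94], [376.69, 248.56], [378.31, 239.06], [381.94, 235.06], [371.81, 226.19], [357.19, 229.31], [353.81, 225.31], [355.19, 217.94], [359.06, 214.56], [355.81, 210.94], [349.06, 213.44], [341.31, 213.44]]
wT 778.4375 [[261.31, 225.06], [238.69, 228.06], [241.19, 259.69], [264.56, 257.56]]
nT 529.4296875 [[434.06, 220.69], [433.06, 252.19], [448.69, 253.06], [451.31, 237.69], [448.56, 233.69], [448.94, 221.69]]
wS 422.390625 [[264.94, 180.81], [256.44, 181.94], [256.69, 185.69], [247.31, 192.31], [245.56, 197.56], [257.31, 207.44], [260.69, 205.56], [259.81, 202.06], [274.94, 189.94]]
nS 413.6953125 [[393.81, 291.31], [383.06, 294.19], [389.31, 303.31], [382.44, 299.56], [369.81, 310.31], [379.31, 320.94], [383.44, 318.56], [382.44, 315.19], [399.44, 301.31], [403.69, 302.44]]
```

View pics/mc1.png

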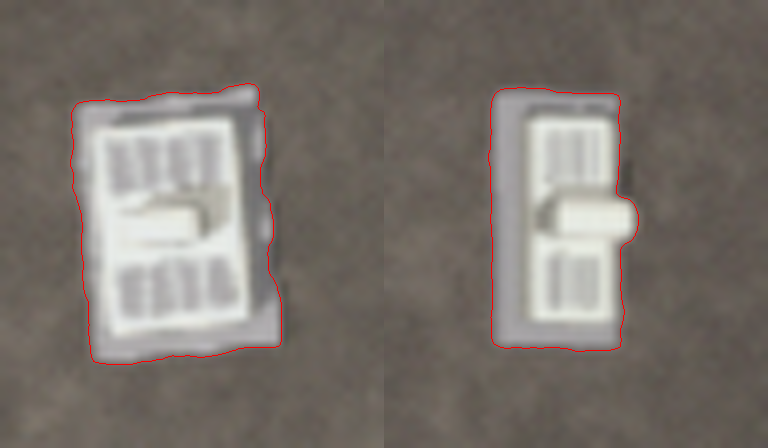

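View pics/mc2.png

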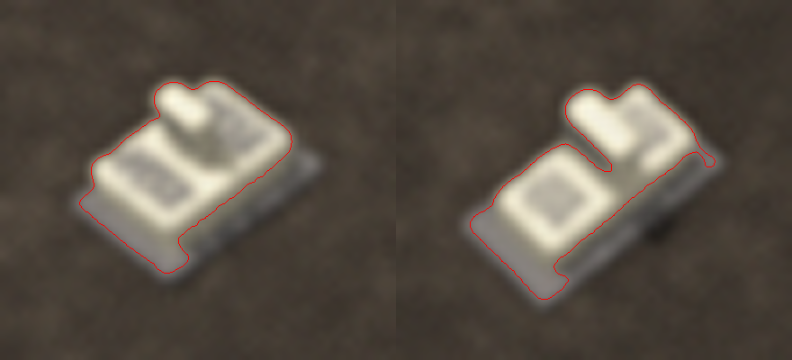

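View pics/m_rackT.png

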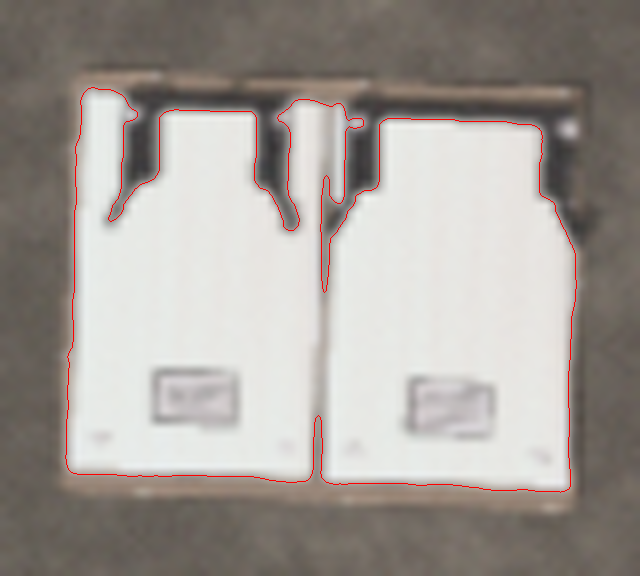

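```bash
python3 - <<'E'
from v import *
import pickle
T,Sc=pickle.load(open("f0.pkl","rb"))
A=[[328.44,228.56],[390.69,230.56],[329.94,181.19]];B=[[316.06,226.69],[354.56,263.94],[338.44,210.94]]
print("tri",np.round(tri(T,Sc,A,B),4))
# line fits, floor
def contour(f,box,thr):
    g=up(f,box).min(2);c,_=cv2.findContours((g>thr).astype(np.uint8),0,1)
    return topx(max(c,key=cv2.contourArea)[:,0],box)
def fit(p):
    l=cv2.fitLine(np.float32(p),cv2.DIST_HUBER,0,.001,.001).ravel();return l
def isect(a,b):
    M=np.c_[a[:2],-b[:2]];s=np.linalg.solve(M,b[2:]-a[2:]);return a[2:]+a[:2]*s[0]
c=contour(T,(320,170,80,72),150)
for z in(0.008,0.012,0.016):
    w=ray(T,c,z)
    u=c
    L=w[(u[:,0]<331)&(u[:,1]>185)&(u[:,1]<226)][:,:2]
    Rr=w[(u[:,0]>389)&(u[:,1]>203)&(u[:,1]<229)][:,:2]
    N1=w[(u[:,1]>226)&(u[:,0]>331)&(u[:,0]<355)][:,:2];N2=w[(u[:,1]>226)&(u[:,0]>363)&(u[:,0]<388)][:,:2]
    l,rr,n=fit(L),fit(Rr),fit(np.r_[N1,N2])
    for q in(l,rr,n):print(z,np.degrees(np.arctan2(q[1],q[0])))
    nl,nr=isect(l,n),isect(rr,n);print(" NL",nl,"NR",nr,np.linalg.norm(nl-nr))
# tongues (z=.015 tops)
g=up(T,(320,170,80,72)).min(2)
for x0,x1 in((130,260),(390,520)):
    sub=g[350:450,x0:x1];m=(sub<205).astype(np.uint8);cc,_=cv2.findContours(m,0,1);k=max(cc,key=cv2.contourArea)
    rc=cv2.minAreaRect(k);ce=topx([rc[0][0]+x0,rc[0][1]+350],(320,170));print("tongue",rc,ce,ray(T,ce,.015),ray(T,ce,.02))
# cassettes
for n,box in(("w",(230,215,48,56)),("n",(420,210,48,56))):
    c=contour(T,box,100)
    rc=cv2.minAreaRect(np.float32(ray(T,c,.004)[:,:2]));print(n,rc)
    # block top (white)
    im=up(T,box);m=(im.min(2)>175).astype(np.uint8);m=cv2.morphologyEx(m,cv2.MORPH_CLOSE,np.ones((45,45)))
    cc,_=cv2.findContours(m,0,1);k=max(cc,key=cv2.contourArea)
    p=ray(T,topx(k[:,0],box),.03)[:,:2];rc=cv2.minAreaRect(np.float32(p));print(" block",rc)
E
```

```text
tri [[ 0.4752  0.0415  0.0222]
 [ 0.4737 -0.1501  0.0276]
 [ 0.6077  0.052  -0.0039]]
0.008 -0.7547082
0.008 -0.5566192
0.008 89.44996
 NL [0.4751464  0.04370544] NR [ 0.47326386 -0.15239011] 0.19610459
0.012 -0.75470465
0.012 -0.5567492
0.012 89.44996
 NL [0.47507307 0.04380432] NR [ 0.47319534 -0.15178554] 0.19559886
0.016 -0.7547257
0.016 -0.5566349
0.016 89.44996
 NL [0.4749997  0.04390322] NR [ 0.47312683 -0.15118112] 0.19509333
tongue ((64.99999237060547, 46.999996185302734), (89.99998474121094, 61.99999237060547), 0.0) [343.93749905 219.18749952] [[ 0.50539844 -0.00593046  0.015     ]] [[ 0.50520835 -0.0056456   0.02      ]]
tongue ((59.19573211669922, 57.825172424316406), (93.97942352294922, 62.455078125), 4.864514350891113) [375.71196651 220.54064655] [[ 0.50395557 -0.10495893  0.015     ]] [[ 0.50377016 -0.10435345  0.02      ]]
w ((0.4244541823863983, 0.28125905990600586), (0.10541659593582153, 0.08006998151540756), 7.130664825439453)
 block ((0.42476558685302734, 0.2768682837486267), (0.09565853327512741, 0.06530151516199112), 8.038289070129395)
n ((0.45870304107666016, -0.31421586871147156), (0.10387801378965378, 0.06031956896185875), 0.6132522225379944)
 block ((0.4582808017730713, -0.3146190345287323), (0.07861156761646271, 0.039079274982213974), 0.8851077556610107)
```

```bash
cat >> v.py <<'E'
def rect(f,c,yaw,z,hx,hy,res=.0005):
    """rectified patch: rows = local x (up = +x), cols = local y (left=+y)"""
    nx,ny=int(2*hx/res)+1,int(2*hy/res)+1
    X,Y=np.meshgrid(np.linspace(hx,-hx,nx),np.linspace(hy,-hy,ny),indexing="ij")
    wx=c[0]+X*np.cos(yaw)-Y*np.sin(yaw);wy=c[1]+X*np.sin(yaw)+Y*np.cos(yaw)
    K,R,t=cam(f);P=(np.c_[wx.ravel(),wy.ravel(),np.full(wx.size,z)]@R.T+t)@K.T
    uv=(P[:,:2]/P[:,2:]).reshape(nx,ny,2).astype(np.float32)
    return cv2.remap(f["pixels"],uv[...,0],uv[...,1],cv2.INTER_CUBIC)
def edges(prof,coord,thr):
    s=prof>thr;i=np.flatnonzero(s[1:]!=s[:-1])
    return [(round(float(coord[k]+(thr-prof[k])/(prof[k+1]-prof[k])*(coord[k+1]-coord[k]))*1000,1),'+' if s[k+1] else '-') for k in i]
E
python3 - <<'E'
from v import *
import pickle
T,Sc=pickle.load(open("f0.pkl","rb"))
y=-.0105
# rack lips
import math
for n,c in(("narrow",(.565,-.0060)),("wide",(.564,-.1040))):
    for z in(.0195,.0255):
        p=rect(T,c,y,z,.1,.06).astype(float).min(2);X=np.linspace(.1,-.1,p.shape[0]);Y=np.linspace(.06,-.06,p.shape[1])
        pr=p[(X>.024)&(X<.042)].mean(0);print(n,"lips z",z,edges(pr,Y,140))
    p=rect(T,c,y,.008,.1,.06).astype(float).min(2)
    print(n,"floor y",edges(p[(X>-.085)&(X<-.075)].mean(0),Y,150),edges(p[(X>-.045)&(X<0)].mean(0),Y,150))
    print(n,"floor x",edges(p[:,abs(Y)<.012].mean(1),X,185),edges(p[:,abs(Y)<.012].mean(1),X,150))
for n,c,yy in(("w",(.4245,.279),math.radians(7.4)),("n",(.4585,-.3145),math.radians(.5))):
    ims=[]
    for z in(0.004,.03,.064):
        i=rect(T,c,yy,z,.065,.055);p=i.astype(float).min(2);X=np.linspace(.065,-.065,p.shape[0]);Y=np.linspace(.055,-.055,p.shape[1])
        o=i[:,:,::-1].copy();o[130,::6]=(0,0,255);o[::6,110]=(0,0,255);ims.append(cv2.resize(o,None,fx=1.2,fy=1.2,interpolation=cv2.INTER_NEAREST))
        print(n,z,"foot y",edges(p[(abs(X)>.04)&(abs(X)<.049)].mean(0),Y,125),"block y",edges(p[(abs(X)>.012)&(abs(X)<.037)].mean(0),Y,185),"x",edges(p[:,abs(Y)<.01].mean(1),X,125))
    cv2.imwrite(f"pics/r_{n}.png",np.hstack(ims))
E
```

```text
narrow lips z 0.0195 [(50.0, '+'), (30.8, '-'), (18.0, '+'), (-21.1, '-'), (-32.8, '+'), (-55.9, '-')]
narrow lips z 0.0255 [(50.1, '+'), (31.0, '-'), (18.2, '+'), (-20.6, '-'), (-32.3, '+'), (-55.3, '-')]
narrow floor y [(49.1, '+'), (-47.9, '-'), (-50.8, '+')] [(48.4, '+')]
narrow floor x [(52.6, '+'), (-48.3, '-'), (-51.1, '+'), (-56.2, '-'), (-59.6, '+'), (-66.3, '-'), (-69.3, '+'), (-88.8, '-')] [(53.7, '+'), (-90.2, '-')]
wide lips z 0.0195 [(42.1, '-'), (29.7, '+'), (-34.1, '-')]
wide lips z 0.0255 [(42.7, '-'), (30.3, '+'), (-33.2, '-')]
wide floor y [(50.1, '-'), (47.2, '+'), (-50.1, '-')] [(-49.7, '-')]
wide floor x [(52.6, '+'), (-54.6, '-'), (-57.2, '+'), (-88.5, '-')] [(53.7, '+'), (-90.1, '-')]
w 0.004 foot y [(37.1, '+'), (-35.0, '-')] block y [(32.7, '+'), (22.9, '-'), (19.3, '+'), (11.1, '-'), (7.8, '+'), (0.1, '-'), (-3.9, '+'), (-10.9, '-'), (-15.8, '+'), (-23.9, '-')] x [(50.5, '+'), (-50.3, '-')]
w 0.03 foot y [(33.0, '+'), (-37.7, '-')] block y [(28.9, '+'), (19.0, '-'), (15.9, '+'), (7.4, '-'), (4.7, '+'), (-3.4, '-'), (-6.9, '+'), (-14.1, '-'), (-18.6, '+'), (-26.8, '-')] x [(49.5, '+'), (-49.3, '-')]
w 0.064 foot y [(27.6, '+'), (-41.2, '-')] block y [(23.8, '+'), (14.0, '-'), (11.5, '+'), (2.6, '-'), (0.6, '+'), (-8.1, '-'), (-10.8, '+'), (-18.5, '-'), (-22.3, '+'), (-30.6, '-')] x [(48.0, '+'), (-48.0, '-')]
n 0.004 foot y [(26.7, '+'), (-20.8, '-')] block y [(12.3, '+'), (3.3, '-'), (2.2, '+'), (-18.4, '-')] x [(49.3, '+'), (-49.0, '-')]
n 0.03 foot y [(32.7, '+'), (-13.8, '-')] block y [(18.8, '+'), (-11.5, '-')] x [(48.1, '+'), (-48.4, '-')]
n 0.064 foot y [(40.4, '+'), (-4.4, '-')] block y [(27.1, '+'), (-2.4, '-')] x [(46.3, '+'), (42.1, '-'), (39.6, '+'), (-46.8, '-')]
```

View pics/r_w.png

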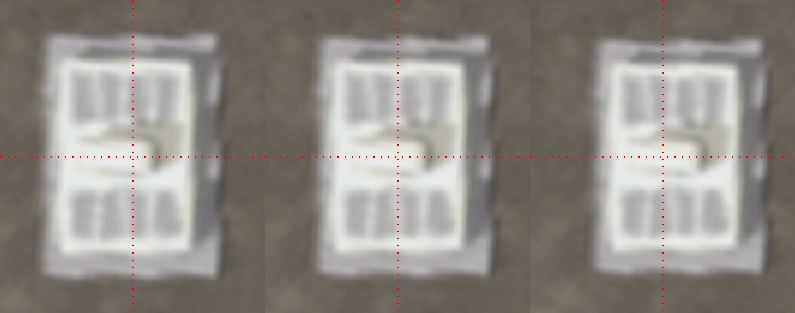

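View pics/r_n.png

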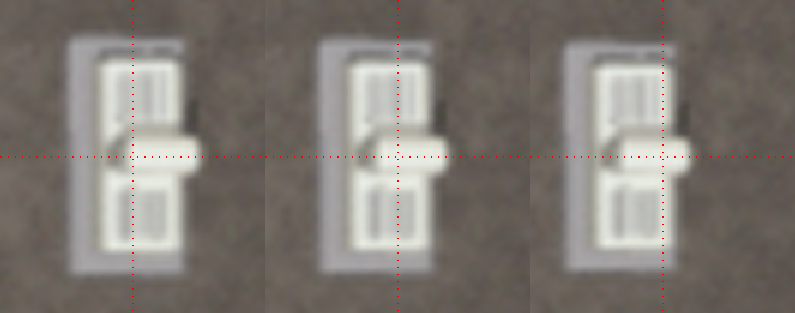

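```bash
python3 - <<'E'
from v import *
import pickle
T,Sc=pickle.load(open("f0.pkl","rb"))
def pr(f,X):
    K,R,t=cam(f);p=(np.atleast_2d(X)@R.T+t)@K.T;return p[:,:2]/p[:,2:]
ims=[]
for z in(.008,.018,.028):
    i=rect(Sc,(.50,-.0544),-.0115,z,.05,.12,.00045)[:,:,::-1].copy()
    cv2.imwrite("pics/x.png",i);ims.append(i)
    p=i.astype(float).min(2);X=np.linspace(.05,-.05,p.shape[0]);Y=np.linspace(.12,-.12,p.shape[1])
    print("S",z,"near x",edges(p[:,(abs(Y)>.03)&(abs(Y)<.07)].mean(1),X,150),"y",edges(p[(X>-.02)&(X<-.012)].mean(0),Y,150))
    j=rect(T,(.50,-.0544),-.0115,z,.05,.12,.00045);q=j.astype(float).min(2)
    print("T",z,"near x",edges(q[:,(abs(Y)>.03)&(abs(Y)<.07)].mean(1),X,150),"y",edges(q[(X>-.02)&(X<-.012)].mean(0),Y,150),edges(q[(X>-.02)&(X<-.012)].mean(0),Y,185))
    ims.append(j[:,:,::-1])
cv2.imwrite("pics/st.png",np.vstack(ims[:2]))
# calibration check with cassette rib tops / block in scene
for n,c,yy in(("w",(.4245,.280),.129),("n",(.4586,-.3113),.009)):
    i=rect(Sc,c,yy,.03,.065,.055);p=i.astype(float).min(2);X=np.linspace(.065,-.065,p.shape[0]);Y=np.linspace(.055,-.055,p.shape[1])
    print(n,"S block x",edges(p[:,(Y<-.008)&(Y>-.022 if n=='w' else Y>-.014)].mean(1),X,150),"y",edges(p[(X<-.015)&(X>-.035)].mean(0),Y,150))
E
```

```text
S 0.008 near x [(-19.0, '-')] y [(107.2, '+'), (13.8, '-'), (9.5, '+'), (-85.4, '-')]
T 0.008 near x [(-25.8, '-')] y [(98.2, '+'), (1.1, '-'), (-1.7, '+'), (-99.1, '-')] [(96.8, '+'), (2.4, '-'), (-3.4, '+'), (-97.9, '-')]
S 0.018 near x [(-23.6, '-')] y [(102.5, '+'), (-91.6, '-')]
T 0.018 near x [(-26.0, '-')] y [(98.4, '+'), (2.0, '-'), (-0.9, '+'), (-97.6, '-')] [(97.1, '+'), (3.3, '-'), (-2.5, '+'), (-96.3, '-')]
S 0.028 near x [(-28.2, '-')] y [(96.2, '+'), (-96.4, '-')]
T 0.028 near x [(-26.2, '-')] y [(98.7, '+'), (2.9, '-'), (0.0, '+'), (-96.0, '-')] [(97.3, '+'), (4.1, '-'), (-1.6, '+'), (-94.8, '-')]
w S block x [(39.0, '+'), (21.9, '-'), (0.4, '+'), (-42.8, '-')] y [(27.2, '+'), (-28.9, '-')]
n S block x [(37.3, '+'), (12.4, '-'), (-4.9, '+'), (-43.2, '-')] y [(16.3, '+'), (-16.2, '-')]
```

View pics/st.png

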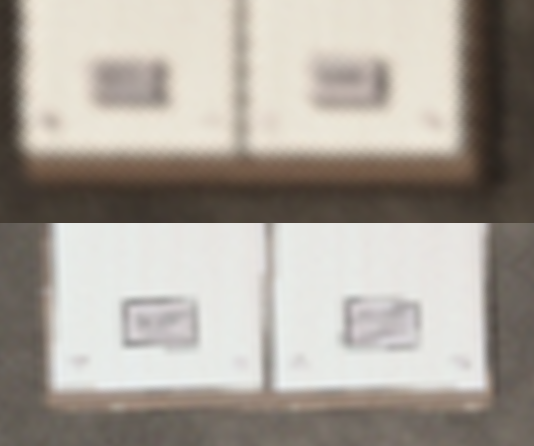

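Reading both views together, the narrow bay is on the left and the wide bay on the right. The rack floor is at about z = 0.024. Next I'll check reach and pick the wide cassette.

```bash
cat > h.py <<'E'
import numpy as np
from scipy.spatial.transform import Rotation as Ro
SGN=1
def q(yaw,sgn=1):
    b=Ro.from_quat([.5**.5,sgn*.5**.5,0,0]); return (Ro.from_euler('z',yaw)*b).as_quat()
YB=-.0125
BAY={"narrow":np.array([.5655,-.00535]),"wide":np.array([.5645,-.1033])}
CAS={"wide":(np.array([.4245,.2800]),np.radians(7.4)),"narrow":(np.array([.4586,-.3113]),np.radians(.5))}
def bay(n,x,y=0):
    c,s=np.cos(YB),np.sin(YB);return BAY[n]+np.array([c*x-s*y,s*x+c*y])
def P(xy,z):return [float(xy[0]),float(xy[1]),float(z)]
E
python3 - <<'E'
from h import *
from plant import r,state
for sg in(1,-1):
  for n in("wide","narrow"):
    c,y=CAS[n];
    for p,yy in((P(c,.2),y),(P(c,.033),y),(P(bay(n,-40),.16),YB),(P(bay(n,3),.055),YB)):
        j=r.inverse_kinematics(p,q(yy,sg));print(sg,n,None if j is None else np.round(j,2))
E
```

```text
1 wide [ 0.51  0.2   1.62 -0.    1.33  0.38]
1 wide [ 0.51  0.39  1.78 -0.    0.96  0.38]
1 wide None
1 wide None
1 narrow [-0.66  0.3   1.49 -0.    1.36 -0.67]
1 narrow [-0.66  0.48  1.65 -0.    1.01 -0.67]
1 narrow None
1 narrow None
-1 wide None
-1 wide None
-1 wide None
-1 wide None
-1 narrow [-0.66  0.3   1.49 -0.    1.36  2.47]
-1 narrow [-0.66  0.48  1.65 -0.    1.01  2.47]
-1 narrow None
-1 narrow None
```

```bash
python3 - <<'E'
from h import *
from plant import r,state
for p in ([.52,.1,.16],[.52,0,.16],[.45,0,.16],[.52,-.1,.16],[.52,-.1,.25],[.52,-.2,.16],[.5,-.25,.1]):
    for y in(YB,.1,-.3,1.5):
        j=r.inverse_kinematics(p,q(y));print(p,y,None if j is None else np.round(j,2))
print(q(YB), bay("wide",-40*1))
E
```

```text
[0.52, 0.1, 0.16] -0.0125 [ 0.12  0.28  1.61 -0.    1.25  0.13]
[0.52, 0.1, 0.16] 0.1 [ 0.12  0.28  1.61 -0.    1.25  0.02]
[0.52, 0.1, 0.16] -0.3 [ 0.12  0.28  1.61 -0.    1.25  0.42]
[0.52, 0.1, 0.16] 1.5 [ 0.12  0.28  1.61 -0.    1.25 -1.38]
[0.52, 0, 0.16] -0.0125 [-0.07  0.26  1.64 -0.    1.25 -0.06]
[0.52, 0, 0.16] 0.1 [-0.07  0.26  1.64 -0.    1.25 -0.17]
[0.52, 0, 0.16] -0.3 [-0.07  0.26  1.64 -0.    1.25  0.23]
[0.52, 0, 0.16] 1.5 [-0.07  0.26  1.64 -0.    1.25 -1.57]
[0.45, 0, 0.16] -0.0125 [-0.08  0.1   1.82 -0.    1.22 -0.07]
[0.45, 0, 0.16] 0.1 [-0.08  0.1   1.82 -0.    1.22 -0.18]
[0.45, 0, 0.16] -0.3 [-0.08  0.1   1.82 -0.    1.22  0.22]
[0.45, 0, 0.16] 1.5 [-0.08  0.1   1.82 -0.    1.22 -1.58]
[0.52, -0.1, 0.16] -0.0125 [-0.26  0.28  1.61 -0.    1.25 -0.25]
[0.52, -0.1, 0.16] 0.1 [-0.26  0.28  1.61 -0.    1.25 -0.36]
[0.52, -0.1, 0.16] -0.3 [-0.26  0.28  1.61 -0.    1.25  0.04]
[0.52, -0.1, 0.16] 1.5 [-0.26  0.28  1.61 -0.    1.25 -1.76]
[0.52, -0.1, 0.25] -0.0125 [-0.26  0.21  1.48 -0.    1.45 -0.25]
[0.52, -0.1, 0.25] 0.1 [-0.26  0.21  1.48 -0.    1.45 -0.36]
[0.52, -0.1, 0.25] -0.3 [-0.26  0.21  1.48 -0.    1.45  0.04]
[0.52, -0.1, 0.25] 1.5 [-0.26  0.21  1.48 -0.    1.45 -1.76]
[0.52, -0.2, 0.16] -0.0125 [-0.43  0.34  1.53 -0.    1.27 -0.42]
[0.52, -0.2, 0.16] 0.1 [-0.43  0.34  1.53 -0.    1.27 -0.53]
[0.52, -0.2, 0.16] -0.3 [-0.43  0.34  1.53 -0.    1.27 -0.13]
[0.52, -0.2, 0.16] 1.5 [-0.43  0.34  1.53 -0.    1.27 -1.93]
[0.5, -0.25, 0.1] -0.0125 [-0.53  0.4   1.59 -0.    1.15 -0.52]
[0.5, -0.25, 0.1] 0.1 [-0.53  0.4   1.59 -0.    1.15 -0.63]
[0.5, -0.25, 0.1] -0.3 [-0.53  0.4   1.59 -0.    1.15 -0.23]
[0.5, -0.25, 0.1] 1.5 [-0.53  0.4   1.59 -0.    1.15 -2.03]
[0.71151236 0.70267358 0.         0.        ] [-39.43237504   0.39668698]
```

```bash
python3 - <<'E'
from h import *
from plant import r,state,imaging
import cv2
c,y=CAS["wide"]
r.set_gripper(.5)
r.movep(P(c,.13),q(y))
f=r.movel(P(c,.034),v=.15,guard=15)
print("guard",f,state()["ee_pos"],state()["t"])
r.set_gripper(0)
s=state();print(s["gripper_width"]*94,s["wrist_force"],s["ee_pos"])
f=imaging.grab_frame("scene");cv2.imwrite("pics/g1s.png",cv2.resize(f["pixels"][120:270,150:390,::-1],None,fx=3,fy=3))
f=imaging.grab_frame("top");cv2.imwrite("pics/g1t.png",cv2.resize(f["pixels"][150:300,150:390,::-1],None,fx=3,fy=3))
E
```

```text
guard False [0.42483655 0.28043803 0.03479407] 3.3083
13.617179418544747 [-1.5327498  -0.48702509  2.38112325] [0.4245487  0.28000712 0.03415276]
```

View pics/g1s.png

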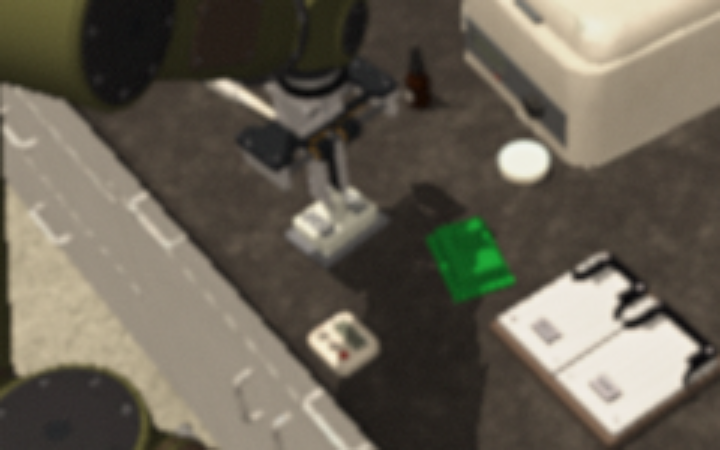

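View pics/g1t.png

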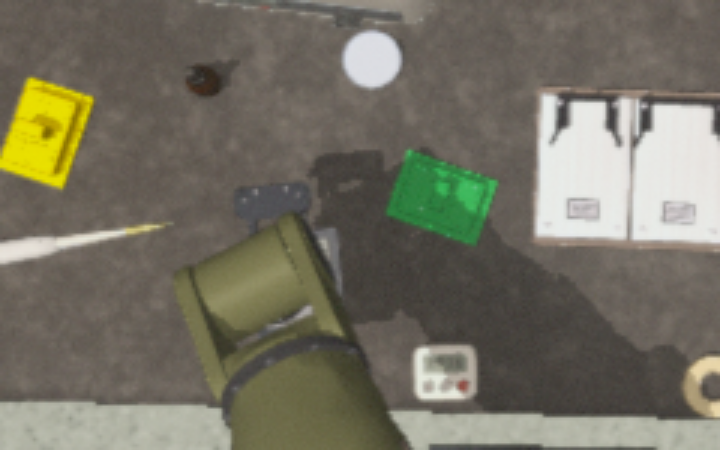

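Grip confirmed at 13.6 mm width; the scene view shows the fingers closed on the rib around crop (340,200). Now I'll carry it over.

```bash
python3 - <<'E'
from h import *
from plant import r,state,imaging
import cv2
c,y=CAS["wide"]
r.movel(P(c,.17),v=.2)
r.movep(P(bay("wide",-.043),.17),q(YB))
r.movel(P(bay("wide",-.043),.080),v=.15,guard=20)
s=state();print(s["t"],s["ee_pos"],s["wrist_force"],s["gripper_width"]*94)
f=imaging.grab_frame("scene");cv2.imwrite("pics/h1s.png",cv2.resize(f["pixels"][160:290,270:430,::-1],None,fx=4.5,fy=4.5,interpolation=2))
f=imaging.grab_frame("top");cv2.imwrite("pics/h1t.png",cv2.resize(f["pixels"][160:260,310:430,::-1],None,fx=5,fy=5,interpolation=2))
E
```

```text
7.075 [ 0.52205671 -0.10261691  0.08088512] [ 0.46031295 -0.75481386 -2.91415525] 13.71432969178752
```

View pics/h1s.png

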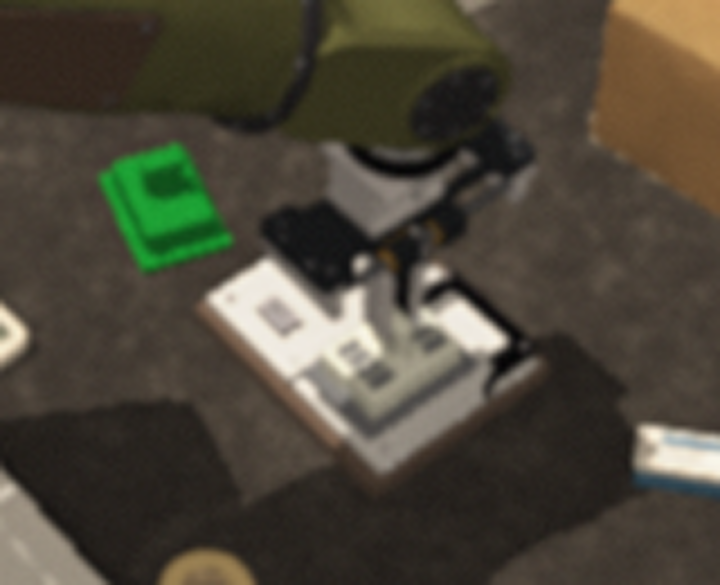

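View pics/h1t.png

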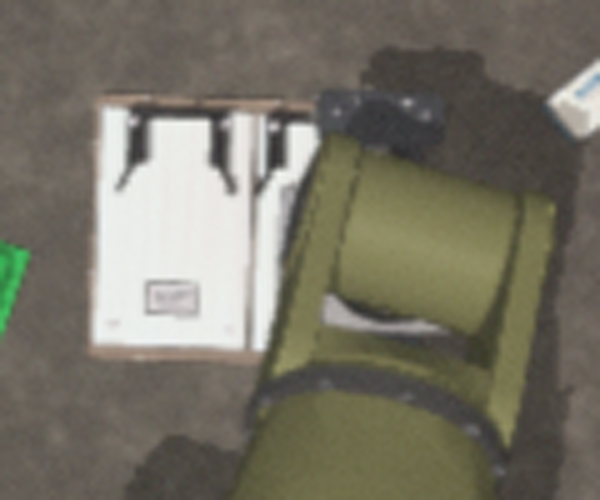

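The scene view shows the wide cassette hovering in line over the near part of the right bay, around crop (400,370). Lowering it now.

```bash
python3 - <<'E'
from h import *
from plant import r,state,imaging
import cv2
b=r.movel(P(bay("wide",-.043),.048),v=.025,guard=15)
s=state();print(b,s["t"],s["ee_pos"],s["wrist_force"],s["gripper_width"]*94)
f=imaging.grab_frame("scene");cv2.imwrite("pics/d1s.png",cv2.resize(f["pixels"][200:280,305:405,::-1],None,fx=7,fy=7,interpolation=2))
E
```

```text
True 8.0083 [ 0.52172312 -0.10286571  0.0597957 ] [ 0.09837119 -0.40106337  4.00575361] 13.740061529450315
```

View pics/d1s.png

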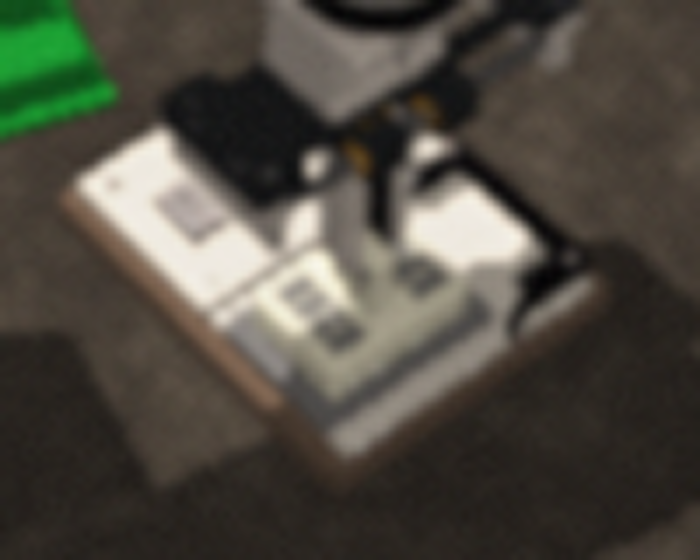

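```bash
python3 - <<'E'
from h import *
from plant import r,state,imaging
b=r.movel(P(bay("wide",-.043),.050),v=.01,guard=8)
s=state();print(b,s["t"],s["ee_pos"],s["wrist_force"],s["moment"],s["gripper_width"]*94)
r.hold(.1);s=state();print(b,s["t"],s["ee_pos"],s["wrist_force"])
E
```

```text
True 8.325 [ 0.52170795 -0.10288219  0.05979198] [-0.76844474 -0.08924379  4.12383428] [ 0.05625782  0.13905704 -0.01636387] 13.961162203440358
True 8.425 [ 0.52167042 -0.10288     0.05976072] [-1.16521831  0.48657659  4.59080247]
```

```bash
python3 - <<'E'
from h import *
from plant import r,state,imaging
import cv2
for x in(-.035,-.025,-.012):
    b=r.movel(P(bay("wide",x),.0590),v=.03,guard=25)
    s=state();print(x,b,round(s["t"],2),s["ee_pos"],s["wrist_force"],s["moment"])
    if b:break
f=imaging.grab_frame("scene");cv2.imwrite("pics/e1s.png",cv2.resize(f["pixels"][200:280,305:405,::-1],None,fx=7,fy=7,interpolation=2))
E
```

```text
-0.035 True 8.63 [ 0.52237775 -0.1028523   0.05998107] [-1.00444394 -0.0054537   4.99100055] [-0.17352081  0.39939105  0.00902489]
```

View pics/e1s.png

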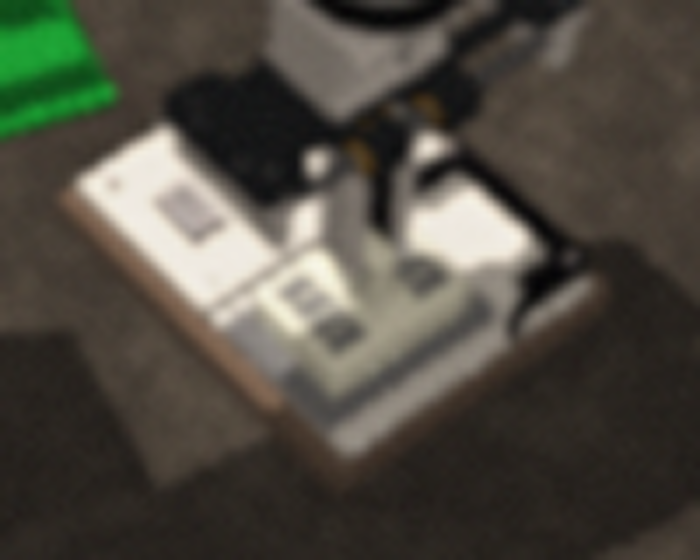

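```bash
python3 - <<'E'
from h import *
from plant import r,state,imaging
import cv2
for x in(-.038,-.030,-.020,-.010):
    b=r.movel(P(bay("wide",x),.0596),v=.03,guard=25)
    s=state();print(x,b,round(s["t"],2),s["ee_pos"],s["wrist_force"],s["moment"],s["gripper_width"]*94)
    if b:break
f=imaging.grab_frame("scene");cv2.imwrite("pics/e2s.png",cv2.resize(f["pixels"][200:280,305:405,::-1],None,fx=7,fy=7,interpolation=2))
E
```

```text
-0.038 True 8.89 [ 0.52444225 -0.10286929  0.06006241] [-0.11970255 -0.21140125  2.44104522] [-0.13824612  0.16989253  0.03727416] 13.889397203805187
```

View pics/e2s.png

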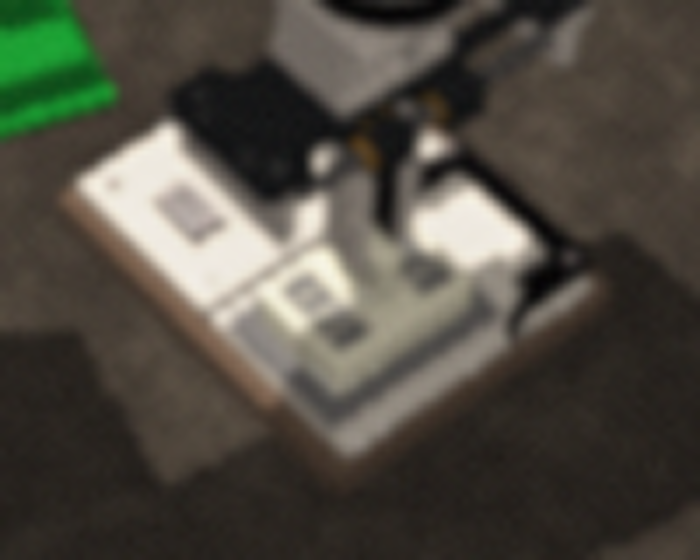

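```bash
python3 - <<'E'
from h import *
from plant import r,state,imaging
for x in(-.035,-.028,-.020,-.012):
    b=r.movel(P(bay("wide",x),.0598),v=.03,guard=35)
    s=state();print(x,b,round(s["t"],2),s["ee_pos"],s["wrist_force"],s["moment"],s["gripper_width"]*94)
    if b:break
E
```

```text
-0.035 False 9.27 [ 0.52851704 -0.10292288  0.06024523] [-11.06508644  -0.19543516  15.45931752] [-0.05678501  2.38861338  0.03356122] 13.727705908960207
-0.028 False 9.65 [ 0.53559212 -0.10303488  0.06026592] [-10.12565241  -0.53907676  14.43013198] [-0.07328072  2.23876431 -0.06024703] 13.358864405580892
-0.02 False 10.07 [ 0.5435684  -0.10314742  0.06034862] [-11.00197071  -0.55387691  15.75742225] [-0.12649655  2.43810754  0.07220489] 13.75224497249021
-0.012 False 10.48 [ 0.55150744 -0.10328054  0.06036335] [-11.43935229  -0.42205076  15.61697704] [-0.18662729  2.53542143  0.0111012 ] 13.629741916430476
```

Sliding smoothly with almost no side force. Next, home against the stop.

```bash
python3 - <<'E'
from h import *
from plant import r,state,imaging
import cv2
for x in(-.006,-.003,.000,.002,.004,.006):
    b=r.movel(P(bay("wide",x),.0600),v=.02,guard=20)
    s=state();print(x,b,round(s["t"],2),s["ee_pos"],s["wrist_force"],s["moment"],s["gripper_width"]*94)
    if b:break
f=imaging.grab_frame("scene");cv2.imwrite("pics/k1s.png",cv2.resize(f["pixels"][200:280,305:405,::-1],None,fx=7,fy=7,interpolation=2))
E
```

```text
-0.006 False 10.93 [ 0.55743262 -0.10335192  0.06049625] [-11.7832732   -0.30152925  15.48645195] [-0.09361708  2.6539298  -0.03885986] 13.445043724341673
-0.003 False 11.23 [ 0.56040237 -0.10337496  0.06052002] [-12.88064703  -0.28700908  15.52881643] [-0.11893449  2.70254717 -0.03186038] 13.640521843572332
0.0 True 11.44 [ 0.56169667 -0.10338106  0.06097878] [-1.21506973 -0.18774121  3.15606529] [-0.08574195  0.31434806 -0.00669688] 13.400314944640087
```

View pics/k1s.png

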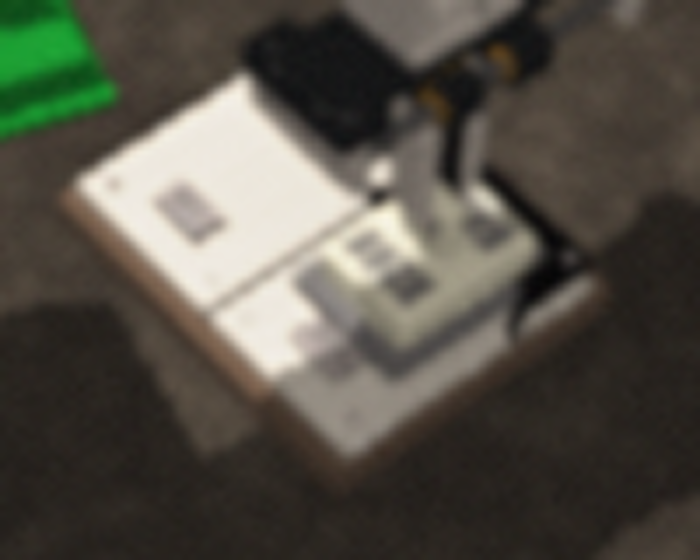

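Tripped 3 mm short of my estimate. I'll push on gently to tell the stop from a snag.

```bash
python3 - <<'E'
from h import *
from plant import r,state,imaging
import cv2
for x in(-.001,.001,.003,.005):
    b=r.movel(P(bay("wide",x),.0605),v=.02,guard=30)
    s=state();print(x,b,round(s["t"],2),s["ee_pos"],s["wrist_force"],s["moment"],s["gripper_width"]*94)
    if b:break
f=imaging.grab_frame("scene");cv2.imwrite("pics/k2s.png",cv2.resize(f["pixels"][200:280,305:405,::-1],None,fx=7,fy=7,interpolation=2))
E
```

```text
-0.001 False 11.74 [ 0.56217363 -0.10341434  0.06121943] [-15.87814469   0.12353986  18.77022336] [-0.0882578   3.24435267 -0.01410246] 13.756576704038435
0.001 False 11.99 [ 0.56491406 -0.10330753  0.06036274] [-5.60976073  0.27211144  6.63016711] [-0.10680893  1.05222226 -0.02751934] 13.615528920316342
0.003 False 12.24 [ 0.56554563 -0.10333188  0.06076758] [-19.60435517   0.10457574  17.87235427] [-0.00492719  3.87451592  0.04742689] 13.692813749114407
0.005 False 12.49 [ 0.56607757 -0.10336387  0.06116406] [-31.87065417   1.32394045  30.62456342] [ 0.12541192  6.67428543 -0.00673072] 13.728332529681293
```

View pics/k2s.png

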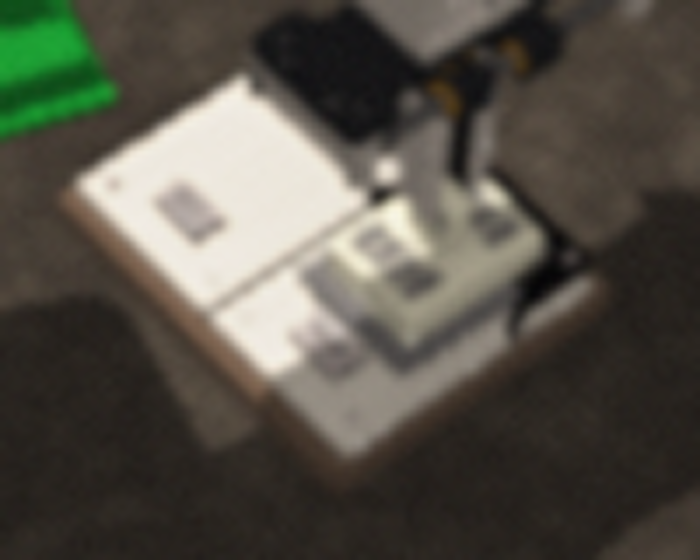

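The side load dropped at about x=0.564 as the tongue released, and then it met a solid stop at -32 N. I'll relax, release, retreat and check.

```bash
python3 - <<'E'
from h import *
from plant import r,state,imaging
import cv2,pickle
s=state();p=s["ee_pos"]
r.movel([.5650,float(p[1]),.0608],v=.02)
s=state();print(s["ee_pos"],s["wrist_force"])
r.set_gripper(.4);s=state();print("open",s["gripper_width"],s["ee_pos"],s["wrist_force"])
b=r.movel([.5650,float(p[1]),.18],v=.2,guard=15);print(b)
c,y=CAS["narrow"]
r.movep(P(c,.14),q(y))
s=state();print(s["t"])
T=imaging.grab_frame("top");S=imaging.grab_frame("scene");pickle.dump((T,S),open("f1.pkl","wb"))
cv2.imwrite("pics/l1.png",np.hstack([cv2.resize(T["pixels"][170:245,320:400,::-1],(400,375),interpolation=2),cv2.resize(S["pixels"][195:270,305:385,::-1],(400,375),interpolation=2)]))
E
```

```text
[ 0.56498332 -0.10327207  0.06039862] [-0.63410114 -0.49560967 -0.79770171]
open 0.4010734693251627 [ 0.56506252 -0.10336815  0.06083616] [ 0.07376945  0.60052735 -0.07434629]
False
15.1833
```

View pics/l1.png

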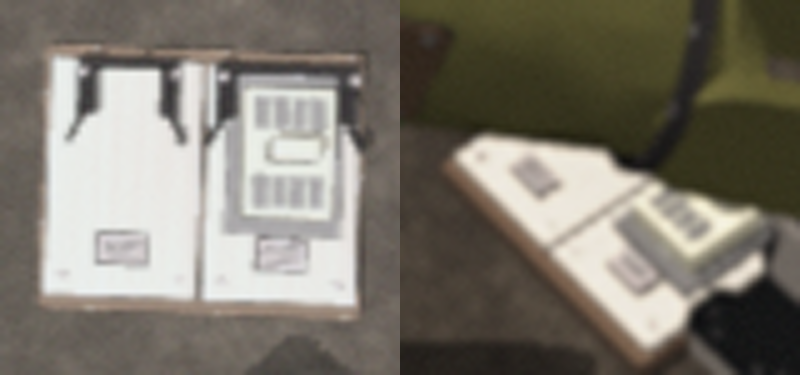

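The top view shows the wide cassette seated between the rails, with the whole tongue plate clear just behind the foot at crop (282,255). The narrow cassette is next.

```bash
python3 - <<'E'
from h import *
from plant import r,state,imaging
import cv2
c,y=CAS["narrow"]
b=r.movel(P(c,.034),v=.12,guard=15);print(b,state()["ee_pos"])
r.set_gripper(0);s=state();print(s["gripper_width"]*94,s["ee_pos"])
if not b and s["gripper_width"]*94>11:
    r.movel(P(c,.20),v=.2)
    r.movep(P(bay("narrow",-.043),.20),q(YB))
    r.movel(P(bay("narrow",-.043),.080),v=.15,guard=20)
s=state();print(s["t"],s["ee_pos"],s["wrist_force"],s["gripper_width"]*94)
f=imaging.grab_frame("scene");cv2.imwrite("pics/h2s.png",cv2.resize(f["pixels"][160:290,270:430,::-1],None,fx=4.5,fy=4.5,interpolation=2))
E
```

```text
False [ 0.45899195 -0.31153313  0.03474287]
13.54675963020054 [ 0.45862897 -0.31137597  0.03423047]
19.9417 [ 0.5229931  -0.00502608  0.08081796] [-0.30846823 -0.63610766 -1.39915528] 13.306865246763536
```

View pics/h2s.png

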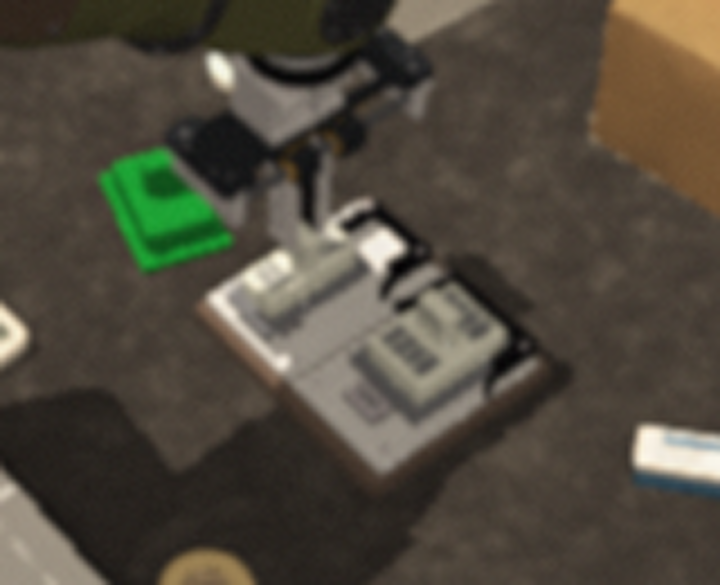

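The narrow cassette hovers over the left bay, around crop (310,275). The wide one sits home with its tongue exposed at (370,400). Setting down.

```bash
python3 - <<'E'
from h import *
from plant import r,state,imaging
import cv2
b=r.movel(P(bay("narrow",-.043),.050),v=.025,guard=18)
s=state();z=s["ee_pos"][2];print(b,s["t"],s["ee_pos"],s["wrist_force"])
if b and abs(z-.0598)<.0015:
  for x in(-.035,-.028,-.020,-.012):
    b=r.movel(P(bay("narrow",x),.0598),v=.03,guard=35)
    s=state();print(x,b,round(s["t"],2),s["ee_pos"],s["wrist_force"],s["moment"],s["gripper_width"]*94)
    if b or abs(s["wrist_force"][1])>8:break
f=imaging.grab_frame("scene");cv2.imwrite("pics/e3s.png",cv2.resize(f["pixels"][190:270,305:405,::-1],None,fx=7,fy=7,interpolation=2))
E
```

```text
True 20.8 [ 0.52261251 -0.00484072  0.05998352] [-0.75303688  0.04004469  3.49045982]
-0.035 True 21.01 [ 0.52326726 -0.00482378  0.06028803] [-1.39470697 -0.20160287  3.70726343] [-0.14798977  0.49697176  0.00614241] 13.496524197192482
```

View pics/e3s.png

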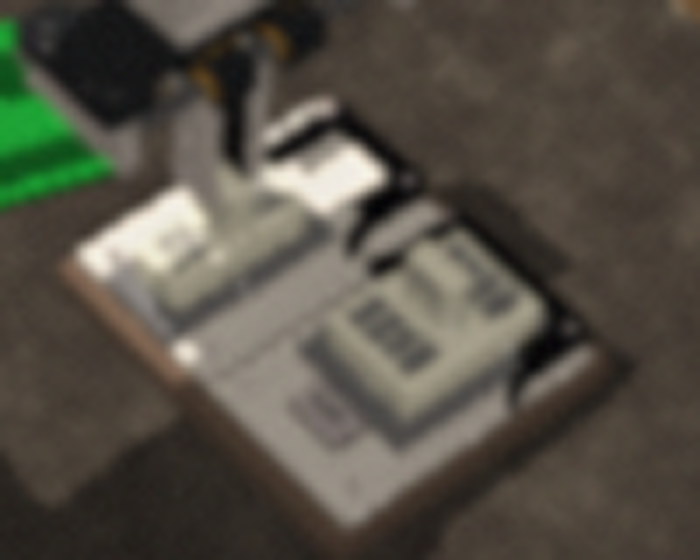

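```bash
python3 - <<'E'
from h import *
from plant import r,state,imaging
for x in(-.037,-.030,-.022,-.014,-.008):
    b=r.movel(P(bay("narrow",x),.0600),v=.03,guard=35)
    s=state();print(x,b,round(s["t"],2),s["ee_pos"],s["wrist_force"],s["moment"],s["gripper_width"]*94)
    if b or abs(s["wrist_force"][1])>8:break
E
```

```text
-0.037 False 21.39 [ 0.52785812 -0.00487558  0.06042444] [-8.8440645  -0.60145906 13.53316529] [-0.1365602   2.05963412  0.00401153] 13.88824516804373
-0.03 False 21.77 [ 0.53488512 -0.00497403  0.06048534] [-9.38528872 -0.25322611 13.43563251] [-0.03781156  2.07698136 -0.04402325] 13.349297819163283
-0.022 False 22.19 [ 0.54284814 -0.00505508  0.06057214] [-10.39215415  -0.29587499  14.69283831] [-0.03335538  2.26753335 -0.02993382] 13.946762287747756
-0.014 False 22.61 [ 0.55081913 -0.00516197  0.06063368] [-1.12898115e+01 -7.05850970e-03  1.57094474e+01] [-0.01980503  2.35612561 -0.03483331] 13.375601379062708
-0.008 False 22.96 [ 0.55680178 -0.00523501  0.06065784] [-11.53732771   0.81360748  16.12649073] [-0.07179678  2.41628133  0.03197623] 13.549715047790311
```

```bash
python3 - <<'E'
from h import *
from plant import r,state,imaging
for x in(-.005,-.003,-.001,.001,.003,.005):
    b=r.movel(P(bay("narrow",x),.0605),v=.02,guard=30)
    s=state();print(x,b,round(s["t"],2),s["ee_pos"],s["wrist_force"],s["moment"])
    if b or s["wrist_force"][0]<-26:break
E
```

```text
-0.005 False 23.26 [ 0.5599382  -0.00526891  0.06076641] [-7.30093759  0.58437982  9.53325641] [-0.06859184  1.75920427  0.03736576]
-0.003 False 23.51 [ 0.56172289 -0.00528375  0.06083836] [-9.11780773  0.72835726 12.27555951] [-0.01655893  2.21611048 -0.02240977]
-0.001 False 23.76 [ 0.56369688 -0.00531609  0.06085546] [-9.66536453 -0.67071699 12.60783232] [-3.05365757e-02  2.26513635e+00 -1.75553669e-03]
0.001 False 24.01 [ 0.56579649 -0.00534009  0.06016127] [-5.22763441 -0.35836921  4.63134713] [-0.08575181  1.23373881  0.03560023]
0.003 False 24.26 [ 0.5663149  -0.00531645  0.06055944] [-19.15871931   0.44324376  16.64693007] [-0.03193598  4.0989473   0.03468113]
0.005 False 24.51 [ 0.56688602 -0.0053143   0.06099616] [-33.13426402   0.33785426  29.68158326] [-0.13545688  6.89888728  0.02174543]
```

Same signature: the tongue load drops, then it meets the solid stop. Release, retreat, check.

```bash
python3 - <<'E'
from h import *
from plant import r,state,imaging
import cv2,pickle
from v import *
s=state();p=s["ee_pos"]
r.movel([.5659,float(p[1]),.0607],v=.02)
s=state();print(s["ee_pos"],s["wrist_force"])
r.set_gripper(.4);s=state();print("open",s["gripper_width"],s["ee_pos"],s["wrist_force"])
print(r.movel([.5659,float(p[1]),.20],v=.2,guard=15))
r.movep([.30,.35,.25],q(.5)) 
s=state();print(s["t"],s["ee_pos"])
T=imaging.grab_frame("top");S=imaging.grab_frame("scene");pickle.dump((T,S),open("f2.pkl","wb"))
cv2.imwrite("pics/l2.png",np.hstack([cv2.resize(T["pixels"][170:245,320:400,::-1],(400,375),interpolation=2),cv2.resize(S["pixels"][195:270,305:385,::-1],(400,375),interpolation=2)]))
cv2.imwrite("pics/top2.png",T["pixels"][:,:,::-1]);cv2.imwrite("pics/sc2.png",S["pixels"][:,:,::-1])
for n in BAY:
    q_=rect(T,BAY[n],YB,.034,.1,.06).astype(float).min(2);X=np.linspace(.1,-.1,q_.shape[0]);Y=np.linspace(.06,-.06,q_.shape[1])
    print(n,"x",edges(q_[:,abs(Y)<.010].mean(1),X,195)[-8:])
E
```

```text
[ 0.56579964 -0.00534052  0.06037863] [-1.48446924  0.0633294  -1.04548978]
open 0.3969559905982956 [ 0.56595701 -0.00531203  0.06072854] [-0.21179631  1.00661725  1.12065982]
False
27.9583 [0.30055023 0.34966195 0.24975813]
narrow x [(-22.2, '+'), (-37.1, '-'), (-53.4, '+'), (-56.3, '-'), (-63.9, '+'), (-66.0, '-'), (-71.2, '+'), (-89.4, '-')]
wide x [(-30.9, '+'), (-37.3, '-'), (-53.3, '+'), (-54.7, '-'), (-67.7, '+'), (-69.8, '-'), (-72.0, '+'), (-89.0, '-')]
```

View pics/l2.png

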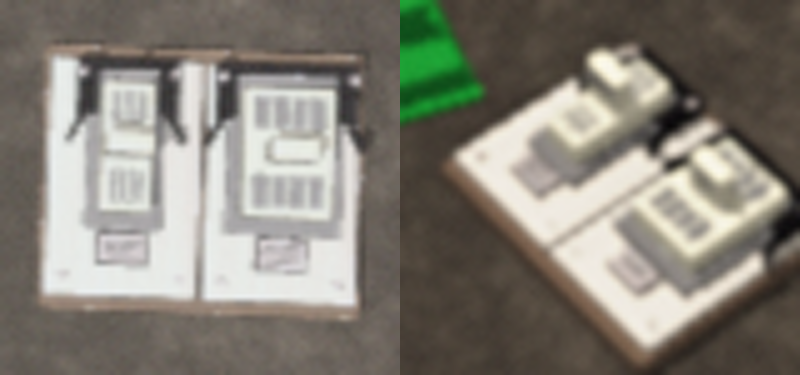

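View pics/top2.png

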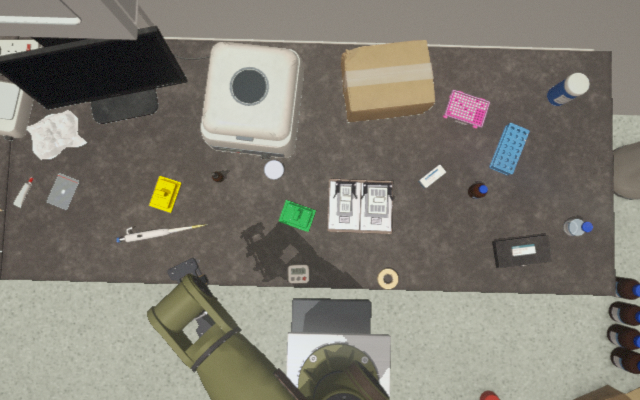

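Both views show the two cassettes seated with the tongues exposed behind them (top crop (123,247) and (282,255)), and the bystanders unmoved. As a last check, I'll compare tongue edges with the first pictures, when they were known to be up.

```bash
python3 - <<'E'
from h import *
from v import *
import pickle
for nm in("f0","f2"):
    T,S=pickle.load(open(nm+".pkl","rb"))
    for n in BAY:
        for t,f in(("T",T),("S",S)):
            p=rect(f,BAY[n],YB,.033,.1,.06).astype(float).min(2);X=np.linspace(.1,-.1,p.shape[0]);Y=np.linspace(.06,-.06,p.shape[1])
            a=p[:,abs(Y)<.008].mean(1);b=p[(X<-.058)&(X>-.068)].mean(0);w=np.median(p[(X<-.076)&(X>-.084)])
            m=(X<-.055)&(X>-.085)
            print(nm,n,t,"near edge",edges(a[m],X[m],w*.93)[-2:],"sides",[edges(b[abs(Y)<.03],Y[abs(Y)<.03],w*.93)[k] for k in(0,-1)])
E
```

```text
f0 narrow T near edge [(-72.4, '+')] sides [(17.6, '-'), (-18.4, '+')]
f0 narrow S near edge [(-76.6, '+')] sides [(14.7, '-'), (-22.2, '+')]
f0 wide T near edge [(-73.6, '+')] sides [(17.8, '-'), (-18.6, '+')]
f0 wide S near edge [(-77.4, '+')] sides [(14.6, '-'), (-22.1, '+')]
f2 narrow T near edge [(-72.4, '+')] sides [(17.6, '-'), (-18.3, '+')]
f2 narrow S near edge [(-76.6, '+')] sides [(14.7, '-'), (-22.0, '+')]
f2 wide T near edge [(-73.7, '+')] sides [(17.8, '-'), (-18.6, '+')]
f2 wide S near edge [(-77.3, '+')] sides [(14.3, '-'), (-22.0, '+')]
```

The tongue edges match the initial "up" pictures to 0.3 mm in both views, so both tongues have sprung up. Handing in.

```bash
python3 -c "
from plant import workorder,state
print(state()['t']);print(workorder.hand_in())"
```

```text
28.0583
the job is handed in; nothing more can be done
None
```

Both cassettes are loaded, latched and released, and I handed the job in at 28 s of robot time. The wide cassette went into the right bay first, then the narrow one into the left bay. I set each down on its tongue, slid it under the lips with light down-force, and pushed it to the stop.

**Final checks, passed**
- **Home:** on both, the load dropped as the tongue released, and then a solid stop held at about -32 to -33 N.
- **Latched:** the tongue edges in the final pictures match the opening pictures, with the tongues up, to 0.3 mm in both views. Both tongues sit just behind the feet.
- **Clear:** in the top view the bystanders and decoys look unmoved, and the arm is well away from everything.

**Odd or not checked**
- **Early guard trips:** small down-press errors tripped the force guard at the start of both slides. The wide cassette also tripped it about 3 mm before home. A gentle further push carried each on.
- **No pull-back test:** I did not pull either cassette back against its tongue.

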